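# Put the hot-air nozzles away in the taper rack

## Robot

A 6-joint arm with a two-finger parallel gripper is mounted at the origin on the work surface. World frame = base frame: x ahead of the robot, y to its left, z up, the work surface at z = 0. Lengths are in mm, angles in rad, forces in N, time in s.
With the tool pointing down it reaches from about 300 to 775 mm from the base axis. Payload 14.6 kg.
Tool frame: the origin (TCP) lies between the finger pads, 19 mm behind the fingertips; this is the grasp point; z points along the fingers, y is the line along which they close (so a half turn about z gives the same grasp; the last joint's range is limited). The gripper opens to 94 mm and grips with 3 to 60 N. Pads are 16 mm wide; open, the fingers measure 119 mm over their backs; the gripper's body (75 mm by 177 mm) begins 78 mm behind the grasp point.
Start: joints at [-1.214, 0.3, 1.521, -0, 1.321, -0.067], TCP at [226.167, -501.336, 224.246] pointing down, gripper open.
Joint ranges: [-3.03, 3.03], [-0.79, 2.21], [0.23, 2.52], [-1.04, 4.18], [0, 3.07], [-2.55, 2.55]. Speed limits (rad/s): [2.22, 2.22, 2.57, 3.14, 3.14, 3.14].

## Interface

Orientations are given as [roll, pitch, yaw] about the fixed x, y, z axes, in that order (R = Rz(yaw) Ry(pitch) Rx(roll)).
In Python, from cell import manip gives the robot as it stands. The module is installed in compiled form; this text tells all that it offers.
- The arm moves only by the tool step_arm, never from a script. Its argument "series" is one flat list of numbers, 5 for each row, row after row: the shift along the world's x, y, z in mm, then the turn about the world's z in rad, then the closure, from 0 (fully open) to 1 (shut). In form: [dx, dy, dz, spin, jaw, dx, dy, dz, spin, jaw, ...]. A call has 1 to 20 rows; each row shifts and turns the commanded pose from where the row before left it; what a row does not reach is not made up. A row lasts 1/8 s, in which the tool goes at most 62.5 mm and 10.7 degrees, less where a joint would pass 70% of its speed; a pose out of reach is approached as far as the arm can. A call is refused whole if a number of a shift passes 62.5 or a number of a turn 0.188, either way. A call with a gripper value outside its range is refused whole. The fingers move at their own pace and stop on an object; "squeeze" is the grip in N (left out, the last holds). Time passes only in rows, so rows that do not move let the fingers close. It gives the time, the measured TCP pose, the force, the opening and the grip force at its end, in the units of the state.
- manip.read_state(): the state, without advancing time (a new reading comes with each control period).
- manip.camera(name): name is "scene" or "top"; returns (picture, depth): 480x640x3 uint8, blue, green, red; 480x640 float32, mm along the optical axis (not along the pixel's ray), 0 where there is no reading.
- manip.camera_info(name): a dict with "fovy" (degrees; the focal length in pixels is half the picture's height over the tangent of half this angle, whatever the lens; pixels are square), "cx", "cy" (the principal point, pixels), "eye" and "orientation" of the camera in the world. Camera axes: x right, y down, z forward; pixel columns grow to the right and rows downward; lengths in mm; the calibration is good to about 2 mm. A picture is of the moment at which its call begins. camera_info takes no time and is no camera call.
- manip.sign_off(): hands the job in; it is judged then, once.
The state is a dict: "clock": time; "joints": joint angles; "qd": joint speeds; "effort": joint torques, N m; "eef_pos": TCP position; "eef_rot": TCP orientation; "wrist_force": force on the tool from outside, world axes, zero at the start; "moment": the same for the moment, N m; "finger_gap": finger opening in mm; "finger_force": force on a finger pad.
Only numpy, scipy, OpenCV 4.12 (cv2) and the standard library are available. Lean on these libraries where they do the work, as an engineer would, in place of code of your own. Each camera call takes 0.05 s, during which the arm holds its last target. There are 200 camera calls.

## Task

Put the hot-air nozzles away: swing the rack's keeper lever fully open, then, one nozzle at a time from the largest to the smallest (one may be missing), stand the nozzle fully home and still in the cup that matches its taper, and then, before fetching the next, rock it about ten degrees in its cup to check that it is not wedged and let it settle home again. When every nozzle is upright and fully home, swing the keeper lever fully shut, leaving the flux jar, the brush and the circuit board where they lie.

Things in the scene. Friction and masses are not known exactly. Their poses are not given: they have to be found in the camera images.
- rack: the nozzle rack: fixed dark steel plate 150 x 430 x 12 mm (its x, y, z). Origin on the underside, below the middle of its row of four cups. Its y axis runs along the row of cups, its x axis points to the hinge side. Cups at x = 0, y = -117, -39, 39, 117 mm; which is where varies. Two posts 16 x 12 mm, 72 mm high, at x = 60, y = -155 and +165 mm.
- keeper (a joint): angle of the keeper lever (rad), 0 to 1.7. 0 = shut: handle level towards the rack's -x, the thin keeper bar (7 mm, along the row at x = 21 mm, 59 mm above the bench) 6 mm above the seated flanges, behind the collars, so nothing can be loaded. Grows as the handle swings up; clear of the cups from about 1.3, the bar then standing up to 102 mm above the bench. Stays where left (friction 0.16 N m).
- keeper_ball (a point): centre of the black ball handle (26 mm across) on the lever's 10 mm rod, 90 mm from the hinge axis, at y = 240 mm on the rack, beyond the row's end; 59 mm above the bench when shut. Pinched with the fingers closing along the rack's y (the hinge axis), it pivots between them as it swings.
- keeper_hinge (a point): point on the lever's hinge axis in line with the ball handle: 60 mm to the rack's +x and 240 mm to its +y from the rack's origin, 59 mm above the bench. The hinge axis runs along the rack's y.
- nozzle_74: the largest hot-air nozzle, steel, 72 mm tall, 0.1 to 0.3 kg, round about its z; may be absent. Origin: centre of its flat foot, z up to the collar. From the foot up: a cone 56 mm across widening to 74 mm at 24 mm height, a 74 mm flange up to 29 mm, a collar 30 mm across up to 72 mm to grip it by (TCP 54 mm above the foot keeps the fingertips off the flange). Starts standing on the bench.
- cup_74 (a point): where the centre of the largest nozzle's foot rests when fully home in its matching cup, the seat with the largest mouth (70 mm across inside, wall about 5 mm, rim 21 mm above this point, same taper as the cone); 20 mm above the bench. When home the flange is 3 mm above the rim. Raised 5 mm, the nozzle can be leant 10 degrees in the cup.
- nozzle_64: the second largest hot-air nozzle, steel, 72 mm tall, 0.1 to 0.3 kg, round about its z; may be absent. Origin: centre of its flat foot, z up to the collar. From the foot up: a cone 46 mm across widening to 64 mm at 24 mm height, a 64 mm flange up to 29 mm, a collar 30 mm across up to 72 mm to grip it by (TCP 54 mm above the foot keeps the fingertips off the flange). Starts standing on the bench.
- cup_64 (a point): where the centre of the second largest nozzle's foot rests when fully home in its matching cup, the seat with the second largest mouth (60 mm across inside, wall about 5 mm, rim 21 mm above this point, same taper as the cone); 20 mm above the bench. When home the flange is 3 mm above the rim. Raised 5 mm, the nozzle can be leant 10 degrees in the cup.
- nozzle_54: the third largest hot-air nozzle, steel, 72 mm tall, 0.1 to 0.3 kg, round about its z; may be absent. Origin: centre of its flat foot, z up to the collar. From the foot up: a cone 36 mm across widening to 54 mm at 24 mm height, a 54 mm flange up to 29 mm, a collar 30 mm across up to 72 mm to grip it by (TCP 54 mm above the foot keeps the fingertips off the flange). Starts standing on the bench.
- cup_54 (a point): where the centre of the third largest nozzle's foot rests when fully home in its matching cup, the seat with the third largest mouth (50 mm across inside, wall about 5 mm, rim 21 mm above this point, same taper as the cone); 20 mm above the bench. When home the flange is 3 mm above the rim. Raised 5 mm, the nozzle can be leant 10 degrees in the cup.
- nozzle_46: the smallest hot-air nozzle, steel, 72 mm tall, 0.1 to 0.3 kg, round about its z; may be absent. Origin: centre of its flat foot, z up to the collar. From the foot up: a cone 28 mm across widening to 46 mm at 24 mm height, a 46 mm flange up to 29 mm, a collar 30 mm across up to 72 mm to grip it by (TCP 54 mm above the foot keeps the fingertips off the flange). Starts standing on the bench.
- cup_46 (a point): where the centre of the smallest nozzle's foot rests when fully home in its matching cup, the seat with the smallest mouth (42 mm across inside, wall about 5 mm, rim 21 mm above this point, same taper as the cone); 20 mm above the bench. When home the flange is 3 mm above the rim. Raised 5 mm, the nozzle can be leant 10 degrees in the cup.
- flux_jar: bystander: a low flux jar, 64 mm across, 50 mm high, loose; origin under its centre
- brush: bystander: a small white brush lying on the bench, 170 mm long along its x, loose; origin under its middle
- board: bystander: a green circuit board 100 x 70 mm, 9 mm high with its chip, loose; origin under its centre
Not all that is in view belongs to the job. Leave any pink or yellow look-alike of the nozzle_54 alone.

How it is judged:
By the outcome, as a careful person would: the job done as asked, in the order asked, and still so for the second after the job is handed in, with the robot touching nothing.
Of nozzle_74, nozzle_64, nozzle_54, nozzle_46 only 3 to 4 are there at a start; the rules pass over those that are not, and their reading is None.
At some moment in a run one of nozzle_74, nozzle_64, nozzle_54 may be knocked a few centimetres aside while the robot is not near it.
It also fails if it takes over 210 s, if anything falls off the work surface, if the arm or the gripper's body presses on something with over 40 N, if the wrist force passes 120 N, or if a joint passes its speed limit or range.

## Working session

There is one attempt and no reset: what is moved stays moved. The work goes in short steps, Python scripts to look and compute and a tool call to move; the robot and the scene stay as the last step left them, time stands still between calls to the robot, and variables do not carry over. Pictures are saved under pics/ and viewed, at most 14 in all, crops included, and the job is handed in when it is done.

Besides the shell and the picture viewer there is one more tool, called as a command line: name --argument value ..., lists and objects as JSON in quotes. step_arm: Moves the arm, as the interface text tells. Its arguments: {"type":"object","properties":{"series":{"type":"array"},"squeeze":{"type":"number"}},"required":["series"]}

```bash
mkdir -p pics; cat > h.py <<'E'
import numpy as np, cv2
from cell import manip
from scipy.spatial.transform import Rotation as Ro
def cam(n):
    p,d=manip.camera(n); return p,d,manip.camera_info(n)
def Rm(i):
    o=np.array(i["orientation"],float)
    return o if o.shape==(3,3) else Ro.from_euler('xyz',o).as_matrix()
def f(i): return 240/np.tan(np.radians(i["fovy"])/2)
def ray(i,u,v,z):
    d=Rm(i)@np.array([(u-i["cx"])/f(i),(v-i["cy"])/f(i),1]); e=np.array(i["eye"]); return e+d*(z-e[2])/d[2]
def cloud(d,i):
    v,u=np.mgrid[:480,:640]; c=np.stack([(u-i["cx"])/f(i)*d,(v-i["cy"])/f(i)*d,d],-1)
    return c@Rm(i).T+np.array(i["eye"])
E
python3 - <<'E'
from h import *
for n in("top","scene"):
    p,d,i=cam(n); print(i); cv2.imwrite(f"pics/{n}0.png",p); np.save(n+"d.npy",d)
print(manip.read_state())
E
```

```text
{'fovy': 47.95153882754794, 'cx': 321.9059815643901, 'cy': 242.45218752611504, 'eye': array([ 439.24560553,  -75.41066427, 1120.68929173]), 'orientation': array([-3.06015442, -0.0292362 , -1.56734458])}
{'fovy': 48.317259151064036, 'cx': 315.99377235950357, 'cy': 233.85493414018975, 'eye': array([1399.5793829 , -114.21635688,  764.13505559]), 'orientation': array([-2.25776962,  0.01301301,  1.52906283])}
{'clock': 0.1, 'joints': array([-1.21364786e+00,  3.00405011e-01,  1.52151019e+00, -2.67374596e-06,
        1.32071759e+00, -6.65805230e-02]), 'qd': array([-1.41661493e-03, -1.83271668e-03, -1.95124292e-03, -7.88924922e-05,
       -7.91635853e-05,  9.11352598e-04]), 'effort': array([-1.09385746e-03, -5.32650983e+01, -3.53287089e+01,  7.08416943e-02,
        2.34944432e-02, -6.03527656e-05]), 'eef_pos': array([ 226.06964292, -501.15191319,  223.75256632]), 'eef_rot': array([-3.14055465e+00, -6.66173837e-05,  4.23729617e-01]), 'wrist_force': array([-0.10006068,  0.75115286,  0.01206368]), 'moment': array([0.00554191, 0.02846755, 0.01093113]), 'finger_force': 0.0, 'finger_gap': 93.9652171513033}
```

View pics/top0.png

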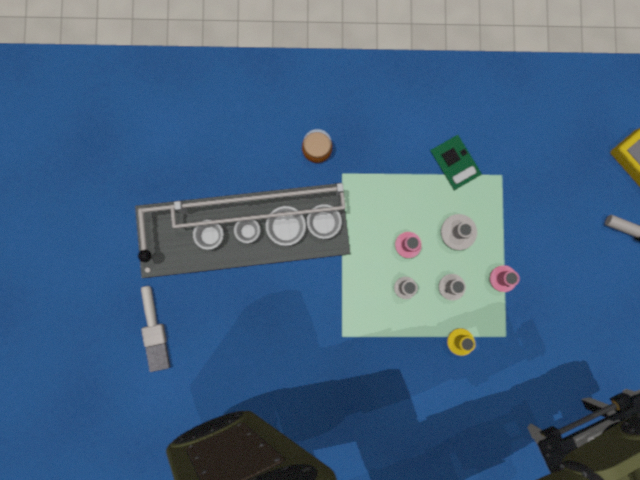

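View pics/scene0.png

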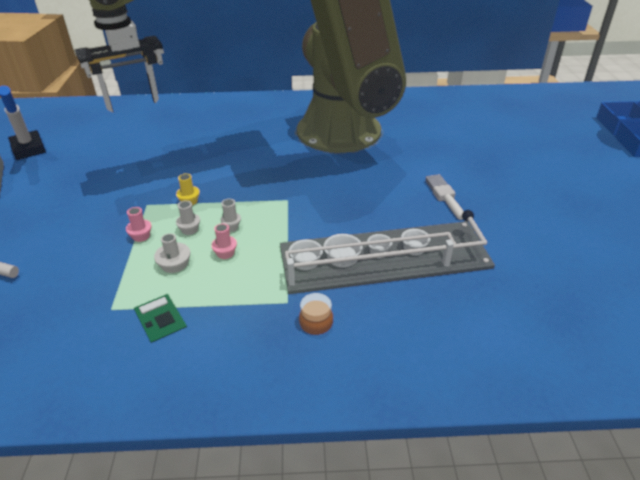

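The top view has up = +x and left = +y. The ball is at (145,256). The cups from left to right are at (209,235), (247,231), (285,227) and (324,222). Three grey nozzles stand at about (460,232), (452,287) and (405,288), and the pink and yellow ones are decoys. Next I'll measure them.

```bash
cat > m.py <<'E'
from h import *
def comp(mask,lo):
    n,l,s,c=cv2.connectedComponentsWithStats(mask.astype(np.uint8)); return [l==k for k in range(1,n) if s[k,4]>lo]
def nozzles(p,d,i):
    P=cloud(d,i); hsv=cv2.cvtColor(p,cv2.COLOR_BGR2HSV); r=[]
    ok=(d>0)&(hsv[...,1]<70)&(P[...,0]>250)&(P[...,0]<650)&(P[...,1]<60)&(P[...,1]>-480)
    for m in comp(ok&(P[...,2]>66)&(P[...,2]<120),12):
        q=P[m]; r.append(("top",q.mean(0).round(1),np.ptp(q,0).round(0),m.sum()))
    for m in comp(ok&(P[...,2]>15)&(P[...,2]<40),40):
        q=P[m]; v,u=np.where(m); (c,rad)=cv2.minEnclosingCircle(np.stack([u,v],1).astype(np.float32))
        r.append(("flange",ray(i,*c,29).round(1),"diam",round(2*rad*(d[m].mean())/f(i),1),np.median(q[:,2]).round(1)))
    return r
E
python3 - <<'E'
from m import *
p=cv2.imread("pics/top0.png"); d=np.load("topd.npy"); i=manip.camera_info("top"); P=cloud(d,i)
for r in nozzles(p,d,i): print(*r)
for n,(u,v) in dict(bench=(250,350),mat=(380,320),rack=(150,270),post1=(340,188),post2=(178,205),ball=(145,256)).items(): print(n,P[v,u].round(1))
hsv=cv2.cvtColor(p,cv2.COLOR_BGR2HSV)
# rack plate rect
R=(P[...,2]>5)&(P[...,2]<18)&(hsv[...,2]<110)&(hsv[...,1]<80)
R[:150]=0;R[300:]=0;R[:,:120]=0;R[:,370:]=0
v,u=np.where(R); rect=cv2.minAreaRect(np.stack([u,v],1).astype(np.float32)); b=cv2.boxPoints(rect); q=np.array([ray(i,*c,12) for c in b]); print(q.round(1), np.linalg.norm(np.diff(q,axis=0),axis=1))
# cups
W=(hsv[...,2]>135)&(hsv[...,1]<60); W[:205]=0;W[262:]=0;W[:,:190]=0;W[:,347:]=0
for m in comp(W,60):
    v,u=np.where(m); c,rad=cv2.minEnclosingCircle(np.stack([u,v],1).astype(np.float32)); print("cup",np.round(c,1),ray(i,*c,41).round(1),round(2*rad*1080/f(i),1))
# ball
B=(hsv[...,2]<45); B[:240]=0;B[272:]=0;B[:,:130]=0;B[:,160:]=0
for m in comp(B,20):
    v,u=np.where(m); print("ball",u.mean(),v.mean(),ray(i,u.mean(),v.mean(),59).round(1),m.sum())
big=cv2.resize(p[160:320,120:380],None,fx=3,fy=3,interpolation=cv2.INTER_CUBIC); cv2.imwrite("pics/crop1.png",big)
E
```

```text
top [ 634.4 -140.3   70.9] [17. 10.  9.] 49
top [ 552.6 -386.6   71.7] [30. 31. 11.] 188
top [ 526.  -282.9   72.1] [22. 23. 10.] 113
top [ 457.6 -473.8   72.1] [22. 14. 10.] 68
top [ 440.  -370.2   71.7] [29. 30. 10.] 196
top [ 438.1 -275.2   71.7] [29. 29. 11.] 197
top [ 330. -388.   72.] [18. 19.  9.] 80
flange [592.3 -27.6  29. ] diam 44.7 36.3
flange [ 570.3 -109.1   29. ] diam 71.6 20.5
flange [559.5 -31.7  29. ] diam 81.7 19.6
flange [ 552.6 -386.4   29. ] diam 74.2 28.6
flange [550.4  43.8  29. ] diam 51.1 25.1
flange [ 439.8 -370.1   29. ] diam 54.9 28.5
flange [ 437.9 -275.    29. ] diam 46.3 28.6
bench [309.7  38.2   1.7]
mat [ 3.708e+02 -2.285e+02 -1.000e-01]
rack [471.6 242.6  10.6]
post1 [ 632.7 -141.    72.2]
post2 [596.7 175.   70.6]
ball [496.9 236.2  69.1]
[[ 625.3  302.    12. ]
 [ 730.7 -122.3   12. ]
 [ 510.6 -173.4   12. ]
 [ 410.7  245.8   12. ]] [437.21157261 225.95455547 430.91582867]
cup [268. 215.] [582.3   1.9  41. ] 314.8
cup [323.8 221.2] [ 570.6 -110.3   41. ] 69.1
cup [246.5 230. ] [551.7  44.6  41. ] 51.5
cup [207.5 234. ] [543.1 122.1  41. ] 60.2
ball 144.82608695652175 255.49565217391304 [498.5 239.6  59. ] 115
```

View pics/crop1.png

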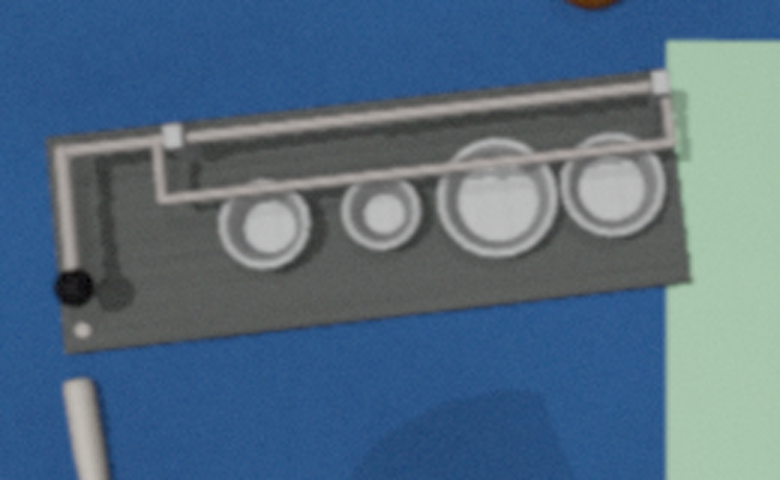

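Nozzle_64 is absent. The other three are:
- nozzle_74 at (552.6, -386.5)
- nozzle_54 at (440, -370)
- nozzle_46 at (438, -275)

Fitting the outer cups gives rack origin (556.9, 5.9) and yaw 0.118. That predicts the ball at (498.8, 240.7), against a measured (498.5, 239.6), so the fit holds. cup_74 is then (561.4, -32.8), cup_54 (543.1, 122.1) and cup_46 (552.3, 44.6). I'll go to the ball first.

step_arm --series '[19.5,53,0,-0.022,0.36,19.5,53,0,-0.022,0.36,19.5,53,0,-0.022,0.36,19.5,53,0,-0.022,0.36,19.5,53,0,-0.022,0.36,19.5,53,0,-0.022,0.36,19.5,53,0,-0.022,0.36,19.5,53,0,-0.022,0.36,19.5,53,0,-0.022,0.36,19.5,53,0,-0.022,0.36,19.5,53,0,-0.022,0.36,19.5,53,0,-0.022,0.36,19.5,53,0,-0.022,0.36,19.5,53,-50,-0.022,0.36,0,0,-40,0,0.36,0,0,0,0,0.36,0,0,0,0,0.36]' --squeeze 12

```text
clock: 2.22
eef_pos: [496.4, 231.4, 144.5]
eef_rot: [-3.141, -0.002, 0.115]
wrist_force: [-0.5, -0.4, 0.5]
finger_gap: 60.6
finger_force: 0.0
```

step_arm --series '[0,0,0,0,0.36,0,0,0,0,0.36]'

```text
clock: 2.48
eef_pos: [496.2, 231.4, 144.1]
eef_rot: [-3.141, -0.002, 0.115]
wrist_force: [-0.6, -1.5, -0.0]
finger_gap: 60.5
finger_force: 0.0
```

step_arm --series '[2.4,8.6,-20,0,0.36,0,0,-35,0,0.36,0,0,-30,0,0.36,0,0,0,0,0.36,0,0,0,0,0.36]'

```text
clock: 3.1
eef_pos: [498.6, 240.5, 58.4]
eef_rot: [-3.141, -0.001, 0.116]
wrist_force: [-0.6, -0.5, -0.2]
finger_gap: 60.0
finger_force: 0.0
```

```bash
python3 - <<'E'
from h import *
p,d,i=cam("scene"); print(manip.read_state()["eef_pos"])
cv2.imwrite("pics/s1.png",cv2.resize(p[100:300,380:580],None,fx=3,fy=3,interpolation=cv2.INTER_CUBIC))
E
```

```text
[498.78627774 240.55226755  58.83142172]
```

View pics/s1.png

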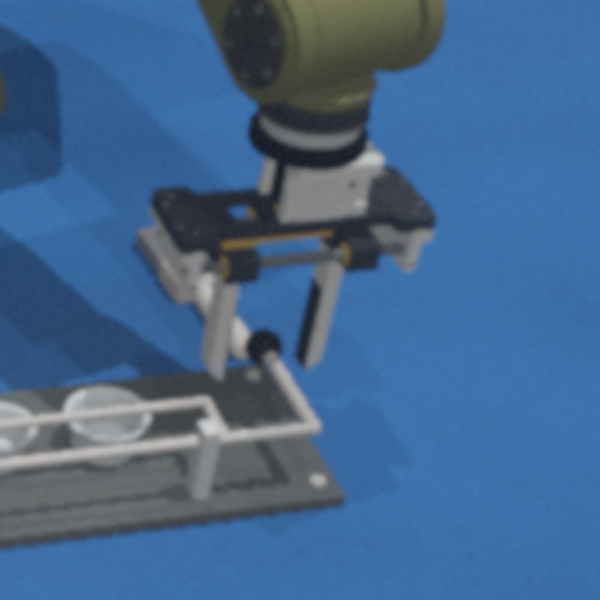

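The ball sits between the open fingers (crop 263,345), so I'll pinch it.

step_arm --series '[0,0,0,0,1,0,0,0,0,1,0,0,0,0,1,0,0,0,0,1,0,0,0,0,1]' --squeeze 15

```text
clock: 3.78
eef_pos: [498.3, 239.7, 57.9]
eef_rot: [3.141, 0.0, 0.116]
wrist_force: [0.1, -5.7, 1.4]
finger_gap: 25.0
finger_force: 15.0
```

```bash
python3 -c "
import numpy as np
a=np.linspace(0,1.74,17); r=90-90*np.cos(a); z=90*np.sin(a)
x=r*.993;y=r*.1175
print(np.c_[np.diff(x),np.diff(y),np.diff(z)].round(1).tolist())"
```

```text
[[0.5, 0.1, 9.8], [1.6, 0.2, 9.7], [2.6, 0.3, 9.4], [3.6, 0.4, 9.1], [4.6, 0.5, 8.6], [5.5, 0.6, 8.1], [6.3, 0.7, 7.4], [7.1, 0.8, 6.7], [7.8, 0.9, 5.9], [8.3, 1.0, 5.0], [8.8, 1.0, 4.1], [9.2, 1.1, 3.1], [9.5, 1.1, 2.1], [9.7, 1.1, 1.0], [9.7, 1.1, -0.1], [9.7, 1.1, -1.1]]
```

step_arm --series '[0.5,0.1,9.8,0,1,1.6,0.2,9.7,0,1,2.6,0.3,9.4,0,1,3.6,0.4,9.1,0,1,4.6,0.5,8.6,0,1,5.5,0.6,8.1,0,1,6.3,0.7,7.4,0,1,7.1,0.8,6.7,0,1,7.8,0.9,5.9,0,1,8.3,1.0,5.0,0,1,8.8,1.0,4.1,0,1,9.2,1.1,3.1,0,1,9.5,1.1,2.1,0,1,9.7,1.1,1.0,0,1,9.7,1.1,-0.1,0,1,9.7,1.1,-1.1,0,1,0,0,0,0,1,0,0,0,0,1]'

```text
clock: 6.02
eef_pos: [603.8, 252.4, 147.4]
eef_rot: [-3.141, -0.003, 0.116]
wrist_force: [1.5, -1.8, 4.7]
finger_gap: 25.0
finger_force: 15.0
```

step_arm --series '[4,0.5,-0.5,0,1,0,0,0,0,1]'

```text
clock: 6.28
eef_pos: [606.7, 252.8, 146.8]
eef_rot: [-3.141, 0.0, 0.116]
wrist_force: [-4.8, -3.9, 8.2]
finger_gap: 24.8
finger_force: 15.0
```

```bash
python3 - <<'E'
from h import *
p,d,i=cam("scene"); print(manip.read_state()["eef_pos"])
cv2.imwrite("pics/s2.png",cv2.resize(p[60:300,360:600],None,fx=2.5,fy=2.5,interpolation=cv2.INTER_CUBIC))
E
```

```text
[606.75173075 252.788631   146.82047411]
```

View pics/s2.png

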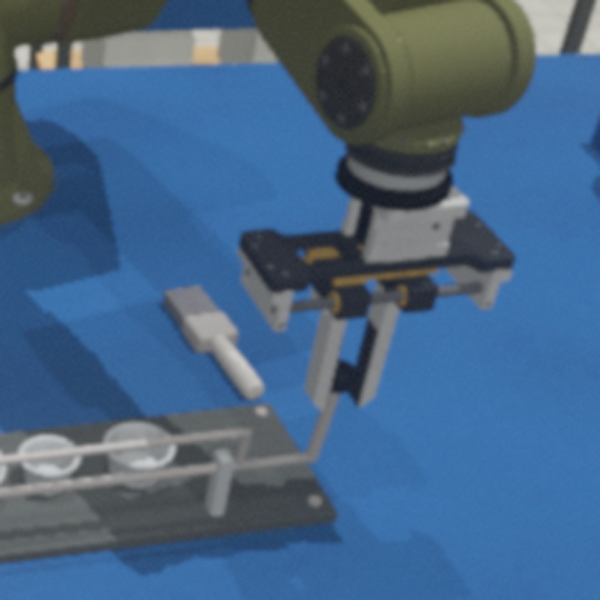

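The lever is up and reacting against its stop. I'll release it, rise and go to nozzle_74.

step_arm --series '[0,0,0,0,0.45,0,0,0,0,0.45,0,0,0,0,0.45,0,0,40,0,0.45,0,0,30,0,0.45,-4.2,-49,0,0,0.45,-4.2,-49,0,0,0.45,-4.2,-49,0,0,0.45,-4.2,-49,0,0,0.45,-4.2,-49,0,0,0.45,-4.2,-49,0,0,0.45,-4.2,-49,0,0,0.45,-4.2,-49,0,0,0.45,-4.2,-49,0,0,0.45,-4.2,-49,0,0,0.45,-4.2,-49,0,0,0.45,-4.2,-49,0,0,0.45,-4.2,-49,0,0,0.45,0,0,0,0,0.45]'

```text
clock: 8.7
eef_pos: [551.1, -387.2, 215.2]
eef_rot: [-3.141, 0.001, 0.112]
wrist_force: [0.4, 0.2, -0.6]
finger_gap: 51.6
finger_force: 0.0
```

```bash
python3 - <<'E'
from m import *
p,d,i=cam("top"); P=cloud(d,i); print(manip.read_state()["eef_pos"])
cv2.imwrite("pics/t2.png",p)
for r in nozzles(p,d,i): print(*r)
B=cv2.cvtColor(p,cv2.COLOR_BGR2HSV)[...,2]<45; B[:160]=0;B[272:]=0;B[:,:110]=0;B[:,160:]=0
for m in comp(B,15):
    v,u=np.where(m); print("ball",u.mean(),v.mean(),ray(i,u.mean(),v.mean(),148).round(1),m.sum())
E
```

```text
[ 551.64319039 -385.38707189  215.36662013]
top [628.5 -53.   97. ] [ 30. 205.  39.] 448
top [ 525.9 -282.8   72.2] [22. 21.  9.] 98
top [ 438.1 -275.3   71.9] [29. 30. 11.] 195
flange [ 571.3 -110.2   29. ] diam 72.0 22.9
flange [562.4 -31.1  29. ] diam 80.8 20.8
flange [ 551.6 -383.8   29. ] diam 72.6 28.4
flange [552.7  45.9  29. ] diam 52.4 25.5
flange [ 437.9 -275.    29. ] diam 46.3 28.8
ball 124.6694214876033 196.70247933884298 [599.4 252.3 148. ] 121
```

View pics/t2.png

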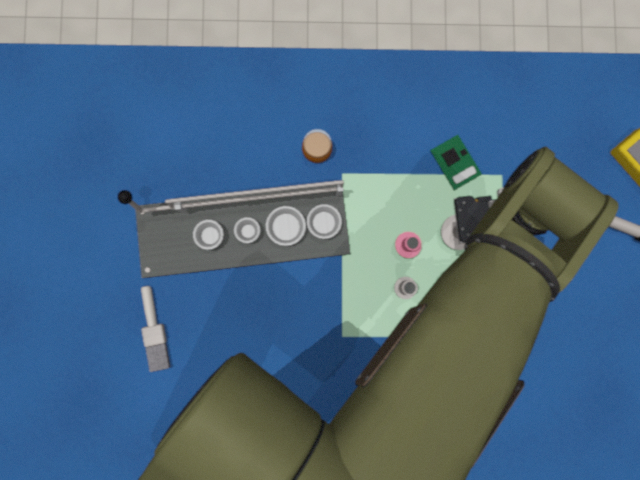

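The lever is open: the ball is at x=599.4, and 599.7 is expected for 1.7 rad. Nozzle_74 hasn't moved, so I'll grasp it.

step_arm --series '[1,-1,-40,0.002,0.45,0,0,-45,0.002,0.45,0,0,-40,0.001,0.45,0,0,-24,0,0.45,0,0,-12,0,0.45,0,0,0,0,0.45,0,0,0,0,0.7,0,0,0,0,1,0,0,0,0,1,0,0,0,0,1,0,0,0,0,1]' --squeeze 15

```text
clock: 10.12
eef_pos: [553.5, -385.8, 56.1]
eef_rot: [3.14, -0.001, 0.121]
wrist_force: [-0.6, -1.5, 5.2]
finger_gap: 29.6
finger_force: 15.0
```

step_arm --series '[0,0,20,0,1,0,0,40,0,1,0,0,40,0,1,1,44,0,0,1,1,44,0,0,1,1,44,0,0,1,1,44,0,0,1,1,44,0,0,1,1,44,0,0,1,1,44,0,0,1,0.7,45.6,0,0,1,0,0,0,0,1,0,0,0,0,1]' --squeeze 20

```text
clock: 11.75
eef_pos: [560.8, -31.9, 155.7]
eef_rot: [3.141, -0.0, 0.121]
wrist_force: [-0.6, -0.6, -3.1]
finger_gap: 29.2
finger_force: 20.0
```

```bash
python3 - <<'E'
from m import *
print(manip.read_state()["eef_pos"])
p,d,i=cam("top")
for r in nozzles(p,d,i): print(*r)
p,d,i=cam("scene")
cv2.imwrite("pics/s3.png",cv2.resize(p[60:300,260:500],None,fx=2.5,fy=2.5,interpolation=cv2.INTER_CUBIC))
E
```

```text
[560.78922509 -31.9185794  155.68873142]
top [ 636.5 -131.4   89.5] [17. 45. 36.] 120
top [ 526.  -283.1   72.1] [22. 22.  9.] 112
top [ 457.4 -474.1   72.5] [20. 13.  8.] 69
top [ 439.9 -370.    71.9] [29. 31. 10.] 197
top [ 438.  -275.2   72. ] [29. 29. 10.] 196
top [ 329.8 -388.    72.2] [19. 19.  9.] 82
flange [ 563.  -113.9   29. ] diam 64.1 29.8
flange [ 439.8 -370.1   29. ] diam 54.9 28.7
flange [ 437.9 -275.    29. ] diam 46.3 28.6
```

View pics/s3.png

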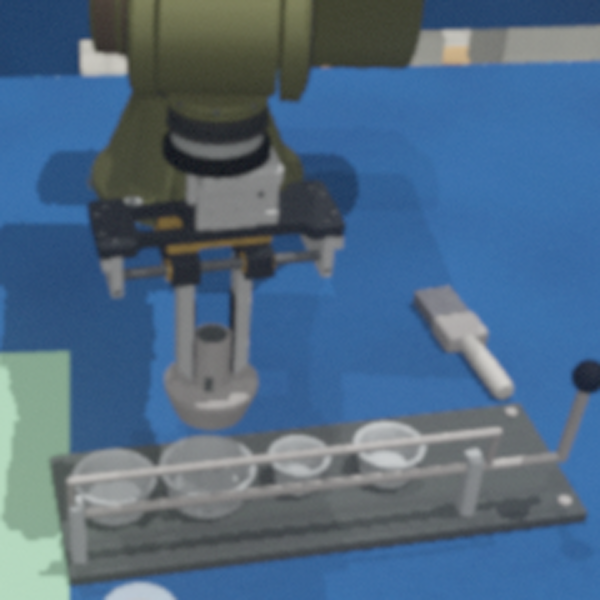

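Nozzle_74 hangs upright over the largest cup, so I'll lower it.

step_arm --series '[0,0,-30,0,1,0,0,-22,0,1,0,0,-8,0,1,0,0,-8,0,1,0,0,-5,0,1,0,0,-3,0,1,0,0,0,0,1,0,0,0,0,1]'

```text
clock: 12.85
eef_pos: [561.7, -32.4, 80.0]
eef_rot: [3.14, -0.003, 0.121]
wrist_force: [3.7, -5.5, -0.1]
finger_gap: 29.5
finger_force: 20.0
```

step_arm --series '[0,0,-2,0,1,0,0,-1.5,0,1,0,0,0,0,1,0,0,0,0,1]'

```text
clock: 13.35
eef_pos: [562.4, -32.9, 77.5]
eef_rot: [3.139, -0.005, 0.121]
wrist_force: [3.2, -9.1, 8.0]
finger_gap: 29.9
finger_force: 20.0
```

step_arm --series '[1,-1,0,0,1,0,0,0,0,1,0,0,0,0,0.45,0,0,0,0,0.45,0,0,0,0,0.45,0,0,40,0,0.45,-50,0,40,0,0.45,-50,0,0,0,0.45,-50,0,0,0,0.45,0,0,0,0,0.45]'

```text
clock: 14.6
eef_pos: [410.9, -32.5, 154.8]
eef_rot: [-3.141, 0.0, 0.121]
wrist_force: [1.1, -0.5, 0.5]
finger_gap: 51.2
finger_force: 0.0
```

```bash
cat >> m.py <<'E'
def seated(d,i,x,y,r=45):
    P=cloud(d,i); near=(np.hypot(P[...,0]-x,P[...,1]-y)<r)&(d>0)
    t=near&(P[...,2]>84)&(P[...,2]<100); fl=near&(P[...,2]>43)&(P[...,2]<58)
    q=P[fl]; A=np.c_[q[:,:2],np.ones(len(q))]; c=np.linalg.lstsq(A,q[:,2],rcond=None)[0]
    return "top",P[t].mean(0).round(1),t.sum(),"flange",q.mean(0).round(1),len(q),"tilt deg",np.degrees(c[:2]).round(1)
E
python3 - <<'E'
from m import *
s=manip.read_state(); print(s["eef_pos"])
p,d,i=cam("top"); cv2.imwrite("pics/t4.png",p)
print(seated(d,i,562,-33))
for r in nozzles(p,d,i): print(*r)
p,d,i=cam("scene"); print(seated(d,i,562,-33))
E
```

```text
[410.91774258 -32.51003401 154.8366647 ]
('top', array([561.2, -32.6,  92.2]), np.int64(194), 'flange', array([560.3, -32.3,  49.1]), 861, 'tilt deg', array([0. , 0.3]))
top [628.5 -52.6  97.1] [ 31. 205.  39.] 444
top [560.4 -32.7  90.9] [29. 28. 31.] 209
top [ 526.  -283.    71.9] [22. 23. 10.] 107
top [ 457.3 -473.7   72.5] [20. 15.  9.] 65
top [ 439.9 -370.1   72. ] [29. 31. 11.] 196
top [ 438.1 -275.1   71.9] [29. 29. 10.] 196
top [ 329.9 -387.9   72.1] [19. 19.  9.] 84
flange [ 571.3 -106.1   29. ] diam 76.9 23.2
flange [552.8  45.4  29. ] diam 50.2 26.2
flange [ 439.8 -370.1   29. ] diam 54.9 28.5
flange [ 437.9 -275.    29. ] diam 46.3 28.9
('top', array([566.2, -35.5,  93.1]), np.int64(170), 'flange', array([572.9, -35.7,  50.8]), 465, 'tilt deg', array([-2.4,  0. ]))
```

Fully home: the top is at 92.2 (92 expected), the flange at 49.1, and it stands level. Next I'll rock it: regrip lightly, raise 5 mm and lean it along the rack's -x, pivoting between the pads.

step_arm --series '[50,0,0,0,0.45,50,0,0,0,0.45,50.6,0,-20,0,0.45,0,0,-40,0,0.45,0,0,-19,0,0.45,0,0,0,0,0.45,0,0,0,0,1,0,0,0,0,1,0,0,0,0,1,0,0,0,0,1,0,0,2.5,0,1,0,0,2.5,0,1,0,0,0,0,1,0,0,0,0,1]' --squeeze 10

```text
clock: 16.45
eef_pos: [563.4, -32.5, 80.4]
eef_rot: [-3.141, 0.001, 0.121]
wrist_force: [-0.7, -0.7, -3.5]
finger_gap: 29.7
finger_force: 10.0
```

step_arm --series '[-2,-0.2,0,0,1,-2,-0.2,0,0,1,-2,-0.2,0,0,1,-2,-0.3,0,0,1,-2,-0.3,0,0,1,0,0,0,0,1,0,0,0,0,1]'

```text
clock: 17.32
eef_pos: [555.5, -33.9, 82.5]
eef_rot: [3.141, -0.006, 0.121]
wrist_force: [8.5, 0.9, 6.8]
finger_gap: 30.0
finger_force: 10.0
```

```bash
cat >> m.py <<'E'
def lean(x,y):
    p,d,i=cam("scene"); print(manip.read_state()["eef_pos"].round(1), seated(d,i,x,y))
    p,d,i=cam("top"); print("top",seated(d,i,x,y)); return
E
python3 - <<'E'
from m import *
lean(562,-33); p,d,i=cam("scene")
cv2.imwrite("pics/s5.png",cv2.resize(p[140:290,280:430],None,fx=4,fy=4,interpolation=cv2.INTER_CUBIC))
E
```

```text
[555.6 -33.9  82.5] ('top', array([562.9, -35.5,  92.7]), np.int64(198), 'flange', array([577.3, -39. ,  51.8]), 233, 'tilt deg', array([-8.3,  0.6]))
top ('top', array([nan, nan, nan]), np.int64(0), 'flange', array([532.3, -44.2,  53.3]), 32, 'tilt deg', array([ 7.3, -4.3]))m.py:17: RuntimeWarning: Mean of empty slice.
  return "top",P[t].mean(0).round(1),t.sum(),"flange",q.mean(0).round(1),len(q),"tilt deg",np.degrees(c[:2]).round(1)
  ret = um.true_divide(
```

View pics/s5.png

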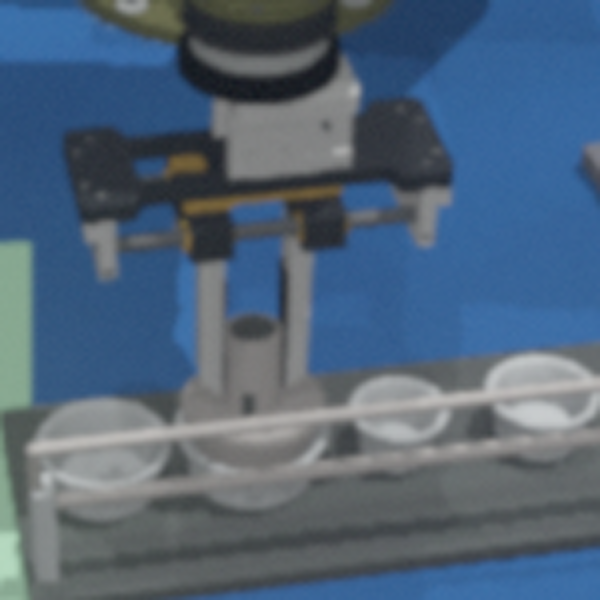

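```bash
cat >> m.py <<'E'
def collar(x,y):
    p,d,i=cam("scene"); P=cloud(d,i); m=(np.abs(P[...,1]-y-1)<5)&(np.abs(P[...,0]-x)<35)&(P[...,2]>58)&(P[...,2]<86)&(d>0)
    q=P[m]; b=np.polyfit(q[:,2],q[:,0],1); r=q[:,0]-np.polyval(b,q[:,2]); k=np.abs(r)<3; b=np.polyfit(q[k,2],q[k,0],1)
    print("collar lean deg",np.degrees(np.arctan(b[0])).round(1),k.sum(),np.abs(r[k]).mean().round(2),manip.read_state()["eef_pos"].round(1))
E
python3 -c "
from m import *
collar(562,-34);collar(562,-34)"
```

```text
collar lean deg -32.2 16 0.8 [555.6 -33.9  82.5]
collar lean deg -28.9 24 1.43 [555.5 -33.9  82.5]
```

```bash
cat >> m.py <<'E'
def plane(x,y,R,n=2):
    Q=[]
    for _ in range(n):
        p,d,i=cam("scene"); P=cloud(d,i); r=np.hypot(P[...,0]-x,P[...,1]-y)
        Q.append(P[(r>18)&(r<R)&(P[...,2]>43)&(P[...,2]<66)&(d>0)])
    q=np.concatenate(Q)
    k=np.ones(len(q),bool)
    for _ in range(8):
        A=np.c_[q[:,0]-x,q[:,1]-y,np.ones(len(q))]; c=np.linalg.lstsq(A[k],q[k,2],rcond=None)[0]; e=q[:,2]-A@c; k=np.abs(e)<max(1.2,1.5*np.median(np.abs(e[k])))
    print("plane tilt",np.degrees(np.arctan(c[:2])).round(1),"z0",c[2].round(1),k.sum(),len(q),"rms",e[k].std().round(2),"x range",(q[k,0].min()-x).round(),(q[k,0].max()-x).round())
    return q,k
E
python3 - <<'E'
from m import *
q,k=plane(560,-33,37)
for a in range(-36,37,6):
    s=q[np.abs(q[:,0]-560-a)<3]
    if len(s): print(a,len(s),np.percentile(s[:,2],[10,50,90]).round(1))
E
```

```text
plane tilt [-1.  -0.2] z0 58.2 212 662 rms 0.64 x range -20.0 36.0
-24 4 [53.8 55.5 56.2]
-18 20 [54.4 56.9 58.8]
-12 42 [56.  57.4 58.8]
-6 57 [56.3 57.9 59.6]
0 66 [56.7 58.7 59.9]
6 66 [56.8 58.7 60.3]
12 55 [57.5 59.6 61. ]
18 34 [43.8 55.7 61.4]
24 52 [45.2 53.5 60. ]
30 175 [45.4 54.3 61.4]
36 91 [50.  56.3 61.5]
```

```bash
sed -i 's/P\[(r>18)&(r<R)/P[(r>17)\&(r<R)\&(P[...,0]<x+0.4*R)\&(P[...,0]>x-0.65*R)/; s/&(P\[...,2\]>43)&(P\[...,2\]<66)/\&(P[...,2]>47)\&(P[...,2]<63.5)/; s/<max(1.2,1.5\*np/<max(2.2,2*np/' m.py; python3 -c "
from m import *
plane(558,-33,37)"
```

```text
plane tilt [5.6 0.6] z0 58.1 288 303 rms 0.96 x range -23.0 15.0
```

step_arm --series '[-1.5,-0.2,-0.5,0,1,-1.5,-0.2,-0.5,0,1,-1,-0.1,0,0,1,0,0,0,0,1,0,0,0,0,1]'

```text
clock: 18.4
eef_pos: [552.3, -34.4, 82.2]
eef_rot: [3.14, -0.008, 0.121]
wrist_force: [10.5, 2.0, 11.3]
finger_gap: 29.9
finger_force: 10.0
```

```bash
python3 -c "
from m import *
plane(556,-34,37)"
```

```text
plane tilt [6.9 0.8] z0 58.6 284 305 rms 0.99 x range -24.0 15.0
```

```bash
python3 - <<'E'
from m import *
p,d,i=cam("scene"); P=cloud(d,i); m=(np.hypot(P[...,0]-557,P[...,1]+34)<28)&(P[...,2]>92)&(P[...,2]<108)&(d>0)
q=P[m]; print(len(q),q.mean(0),np.percentile(q,[3,97],axis=0).round(1))
cv2.imwrite("pics/s6.png",cv2.resize(p[190:280,300:390],None,fx=6,fy=6,interpolation=cv2.INTER_CUBIC))
for c in ((300+250/6,190),): pass
E
```

```text
238 [558.86494662 -35.37830144 100.14412563] [[542.8 -59.8  93.4]
 [569.7 -10.8 106.5]]
```

View pics/s6.png

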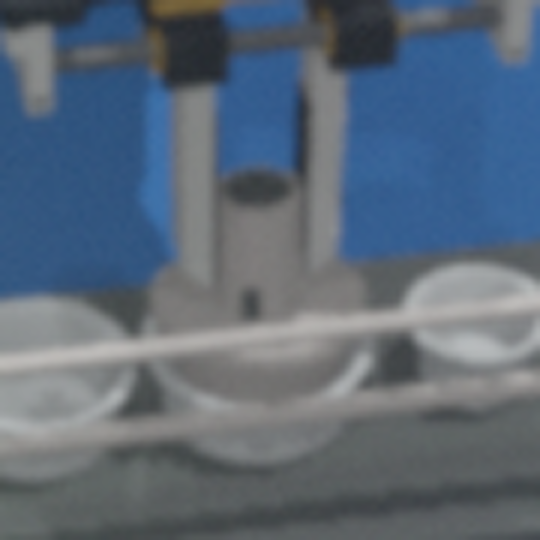

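```bash
cat >> m.py <<'E'
def hole(x,y,n=3):
    ps=[]
    for _ in range(n):
        p,d,i=cam("scene"); ps.append(cv2.cvtColor(p,cv2.COLOR_BGR2GRAY).astype(np.float32))
    hole_img(np.mean(ps,0),i,x,y)
def hole_img(g,i,x,y):
    e=np.array(i["eye"]); c=Rm(i).T@(np.array([x,y,97])-e); u,v=int(i["cx"]+f(i)*c[0]/c[2]),int(i["cy"]+f(i)*c[1]/c[2])
    w=cv2.resize(g[v-12:v+13,u-14:u+15],None,fx=8,fy=8,interpolation=cv2.INTER_CUBIC)
    lo=w[70:130,80:150].min(); 
    for t in (0.35,0.5):
        th=lo+t*(np.median(w[120:190,90:140])-lo)
        n,l,s,cc=cv2.connectedComponentsWithStats((w<th).astype(np.uint8)); k=min(range(1,n),key=lambda k:np.hypot(*(cc[k]-[116,100]))+(1e4 if s[k,4]<300 else 0))
        m=(l==k); vv,uu=np.where(m); C=np.cov(uu,vv); W,H=4*np.sqrt(C[0,0])/8,4*np.sqrt(C[1,1])/8
        P=ray(i,u-14+uu.mean()/8,v-12+vv.mean()/8,97); el=np.degrees(np.arctan2(e[2]-97,np.hypot(*(e[:2]-P[:2]))))
        print("hole w,h",W.round(1),H.round(1),"lean",(el-np.degrees(np.arcsin(min(1,H/W)))).round(1),"centre@97",P.round(1))
E
python3 - <<'E'
from m import *
hole(549,-34)
g=cv2.cvtColor(cv2.imread("pics/scene0.png"),cv2.COLOR_BGR2GRAY).astype(np.float32); i=manip.camera_info("scene")
i2=dict(i); i2["eye"]=np.array(i["eye"])+[0,0,25]  # stand-in: nozzle tops at 72
print("upright refs"); 
for q in((552.6,-386.5),(440,-370),(438,-275)): hole_img(g,i2,*q)
E
```

```text
hole w,h 11.1 5.8 lean 6.7 centre@97 [549.3 -33.3  97. ]
hole w,h 17.7 17.7 lean -52.5 centre@97 [532.8 -29.9  97. ]
upright refs
hole w,h 8.7 4.7 lean 5.2 centre@97 [ 551.9 -388.2   97. ]
hole w,h 9.1 5.1 lean 4.0 centre@97 [ 551.9 -388.3   97. ]
hole w,h 7.4 4.0 lean 2.3 centre@97 [ 438.3 -372.    97. ]
hole w,h 7.7 4.4 lean 0.3 centre@97 [ 438.3 -372.    97. ]
hole w,h 7.2 3.8 lean 3.0 centre@97 [ 436.4 -276.7   97. ]
hole w,h 7.7 4.3 lean 1.3 centre@97 [ 436.3 -276.6   97. ]
```

step_arm --series '[0,0,-1,0,1,0,0,-1,0,1,0,0,0,0,1,0,0,0,0,1]' --squeeze 4

```text
clock: 19.2
eef_pos: [549.6, -34.4, 77.7]
eef_rot: [-3.142, -0.0, 0.121]
wrist_force: [3.4, 0.8, 4.0]
finger_gap: 29.8
finger_force: 4.0
```

```bash
python3 - <<'E'
from m import *
plane(554,-34,37); hole(549,-34); print(manip.read_state()["wrist_force"].round(1))
E
```

```text
plane tilt [7.5 0.6] z0 55.1 277 304 rms 0.93 x range -17.0 15.0
hole w,h 15.4 19.0 lean -52.2 centre@97 [543.5 -26.2  97. ]
hole w,h 17.8 20.1 lean -52.5 centre@97 [535.2 -29.8  97. ]
[3.8 0.5 4. ]
```

step_arm --series '[-1,-0.1,0,0,1,-1,-0.1,0,0,1,0,0,0,0,1,0,0,0,0,1]'

```text
clock: 19.95
eef_pos: [547.4, -34.6, 77.5]
eef_rot: [-3.141, 0.001, 0.121]
wrist_force: [2.7, -0.2, 1.8]
finger_gap: 29.3
finger_force: 3.9
```

```bash
python3 - <<'E'
from m import *
q,k=plane(552,-34,37,4); print(manip.read_state()["wrist_force"].round(1))
for a in range(-24,17,4):
    s=q[np.abs(q[:,0]-552-a)<2]
    if len(s): print(a,len(s),np.percentile(s[:,2],[10,50,90]).round(1))
p,d,i=cam("scene"); cv2.imwrite("pics/s7.png",cv2.resize(p[200:280,300:390],None,fx=7,fy=7,interpolation=cv2.INTER_CUBIC))
E
```

```text
plane tilt [9.  0.8] z0 55.1 510 556 rms 0.98 x range -20.0 15.0
[ 2.2 -0.3  0.8]
-20 1 [50.4 50.4 50.4]
-16 27 [50.3 52.  53.8]
-12 44 [52.1 53.1 54.4]
-8 50 [51.9 53.7 55.1]
-4 63 [53.4 54.6 56.5]
0 84 [53.6 55.1 56.9]
4 84 [54.  55.7 57.7]
8 89 [54.8 56.1 57.5]
12 102 [55.8 57.  59.5]
16 12 [57.4 57.9 60.7]
```

View pics/s7.png

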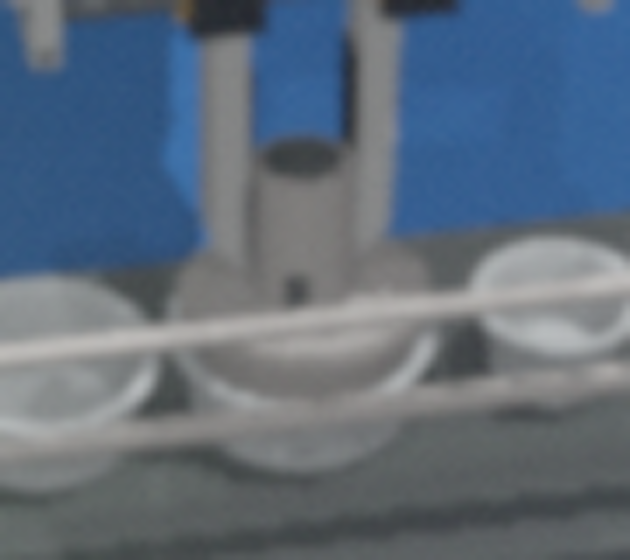

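It is leaning about 9–10° in the cup. I'll bring it upright, lower it, release and check that it settles.

step_arm --series '[4,0.5,0.5,0,1,4,0.5,0.5,0,1,4,0.5,0,0,1,2.5,0.5,0,0,1,0,0,-1.5,0,1,0,0,-1,0,1,0,0,0,0,1,0,0,0,0,0.45,0,0,0,0,0.45,0,0,0,0,0.45,0,0,40,0,0.45,-50,-10,40,0,0.45,-50,-50,0,0,0.45,0,-55,0,0,0.45,0,-55,0,0,0.45,0,0,0,0,0.45]'

```text
clock: 22.2
eef_pos: [469.4, -199.2, 154.7]
eef_rot: [3.141, -0.0, 0.117]
wrist_force: [0.7, 1.2, 0.1]
finger_gap: 51.7
finger_force: 0.0
```

```bash
python3 - <<'E'
from m import *
p,d,i=cam("top"); print(manip.read_state()["eef_pos"].round(1),seated(d,i,562,-33))
for r in nozzles(p,d,i): print(*r)
plane(561,-33,37)
E
```

```text
[ 469.5 -197.5  154.6] ('top', array([560.1, -32.4,  92.2]), np.int64(192), 'flange', array([561.1, -32.6,  49. ]), 876, 'tilt deg', array([ 2. , -0.1]))
top [628.5 -52.5  97.1] [ 30. 206.  38.] 445
top [559.5 -32.5  91.5] [28. 27. 30.] 202
top [ 531.2 -285.7   72.1] [14. 19.  8.] 52
top [ 457.7 -473.9   72. ] [21. 15.  8.] 68
top [ 440.  -370.    71.9] [29. 31. 11.] 197
top [ 329.9 -387.9   72.1] [20. 19. 12.] 86
flange [ 574.2 -107.8   29. ] diam 74.2 23.2
flange [553.6  46.3  29. ] diam 51.8 26.2
flange [ 439.6 -370.6   29. ] diam 54.0 29.0
plane tilt [ 2.9 -0. ] z0 52.1 267 302 rms 0.97 x range -24.0 15.0
```

It came back leaning about 2° towards -x, so it is not quite home. I'll regrip, lift it slightly and reseat it.

step_arm --series '[23,41,0,0,0.45,23,41,0,0,0.45,23,41,0,0,0.45,24,41.6,0,0,0.45,0,0,-40,0,0.45,0,0,-38,0,0.45,0,0,-1,0,0.45,0,0,0,0,1,0,0,0,0,1,0,0,0,0,1,0,0,0,0,1,0,0,3,0,1,0,0,4,0,1,0,0,0,0,1]' --squeeze 5

```text
clock: 24.1
eef_pos: [562.8, -31.7, 83.2]
eef_rot: [-3.141, -0.001, 0.121]
wrist_force: [0.1, -0.7, -2.4]
finger_gap: 29.7
finger_force: 5.0
```

```bash
python3 - <<'E'
from m import *
plane(562,-33,37)
E
```

```text
plane tilt [2.7 0.2] z0 57.4 260 280 rms 1.05 x range -24.0 15.0
```

step_arm --series '[0,-0.7,-2,0,1,0,0,-2,0,1,2,0.2,0,0,1,2,0.2,0,0,1,1.5,0.2,0,0,1,0,0,0,0,1,0,0,0,0,1]' --squeeze 4

```text
clock: 25.08
eef_pos: [567.9, -32.3, 78.7]
eef_rot: [3.141, 0.001, 0.121]
wrist_force: [-3.5, -3.5, 2.8]
finger_gap: 30.1
finger_force: 4.0
```

```bash
python3 - <<'E'
from m import *
plane(563,-33,37,3)
E
```

```text
plane tilt [ 1.4 -0.3] z0 53.8 241 282 rms 1.02 x range -24.0 15.0
```

Now straighten it to about 563, lower it and release.

step_arm --series '[-2,-0.2,-1,0,1,-1,0,-1,0,1,0,0,-1,0,1,0,0,0,0,1,0,0,0,0,0.7,0,0,0,0,0.45,0,0,0,0,0.45,0,0,0,0,0.45,0,0,40,0,0.45,-50,-10,40,0,0.45,-50,-50,0,0,0.45,0,-55,0,0,0.45,0,-55,0,0,0.45,0,0,0,0,0.45]'

```text
clock: 26.98
eef_pos: [472.4, -198.7, 154.2]
eef_rot: [3.141, -0.0, 0.117]
wrist_force: [-0.1, 0.3, 0.4]
finger_gap: 51.9
finger_force: 0.0
```

```bash
python3 - <<'E'
from m import *
p,d,i=cam("top"); print(manip.read_state()["eef_pos"].round(1),seated(d,i,562,-33))
p,d,i=cam("top"); print(seated(d,i,562,-33))
for r in nozzles(p,d,i): print(*r)
plane(561,-33,37)
E
```

```text
[ 472.4 -197.   154. ] ('top', array([562. , -32.4,  92.1]), np.int64(196), 'flange', array([560.3, -32.5,  49. ]), 862, 'tilt deg', array([-1.5,  0.8]))
('top', array([562. , -32.5,  92.1]), np.int64(195), 'flange', array([560.2, -32.5,  49. ]), 865, 'tilt deg', array([-1.4,  0.6]))
top [628.5 -52.9  97. ] [ 31. 206.  39.] 445
top [561.1 -32.7  90.5] [29. 28. 30.] 212
top [ 532.4 -286.3   71.9] [10. 18.  8.] 35
top [ 458.1 -473.9   72.2] [22. 14.  8.] 68
top [ 440.1 -370.3   72. ] [29. 31. 10.] 193
top [ 329.9 -387.7   72.4] [19. 20.  9.] 86
flange [ 573.2 -110.6   29. ] diam 71.4 22.9
flange [554.7  46.2  29. ] diam 53.3 24.8
flange [ 440.  -370.7   29. ] diam 54.5 28.6
plane tilt [-0.8  0.8] z0 52.1 282 322 rms 1.01 x range -24.0 15.0
```

It is nearly home, with a tilt of about 1.4°. I'll level it by pressing lightly on the collar top with the closed fingertips.

step_arm --series '[22,41,0,0,1,22,41,0,0,1,22,41,0,0,1,23,41.4,0,0,1,0,0,-20,0,1,0,0,-18,0,1,0,0,0,0,1,0,0,-2,0,1,0,0,-2,0,1,0,0,-1,0,1,0,0,0,0,1]'

```text
clock: 28.55
eef_pos: [561.9, -31.7, 111.7]
eef_rot: [3.141, -0.0, 0.121]
wrist_force: [-1.2, -1.8, 2.3]
finger_gap: 0.8
finger_force: 1.3
```

step_arm --series '[0,-0.5,-1,0,1,0,0,-1,0,1,0,0,-1,0,1,0,0,0,0,1,0,0,0,0,1]'

```text
clock: 29.18
eef_pos: [562.2, -31.9, 110.9]
eef_rot: [3.141, -0.002, 0.121]
wrist_force: [-11.4, 2.0, 26.8]
finger_gap: 0.5
finger_force: 13.6
```

step_arm --series '[0,0,3,0,1,0,0,40,0,0.45,-50,-50,0,0,0.45,-40,-60,0,0,0.45,0,-55,0,0,0.45,0,0,0,0,0.45]'

```text
clock: 29.92
eef_pos: [482.5, -186.1, 151.3]
eef_rot: [3.141, -0.0, 0.117]
wrist_force: [-0.3, 0.3, -0.7]
finger_gap: 47.0
finger_force: 0.0
```

```bash
python3 - <<'E'
from m import *
for _ in range(2):
    p,d,i=cam("top"); print(manip.read_state()["eef_pos"].round(1),seated(d,i,562,-33))
for r in nozzles(p,d,i): print(*r)
plane(561,-33,37)
E
```

```text
[ 482.6 -184.4  151.2] ('top', array([561.9, -32.5,  91.6]), np.int64(198), 'flange', array([560.1, -32.5,  48.7]), 867, 'tilt deg', array([-1.4,  0.4]))
[ 482.8 -183.4  151.1] ('top', array([562.1, -32.5,  91.9]), np.int64(194), 'flange', array([560. , -32.4,  48.6]), 863, 'tilt deg', array([-1.3,  0.6]))
top [628.5 -52.5  97.1] [ 31. 205.  39.] 443
top [561.  -32.7  90.3] [29. 28. 31.] 214
top [ 457.7 -473.8   72.2] [21. 14.  9.] 70
top [ 440.  -370.1   71.6] [29. 30. 11.] 197
top [ 330.1 -387.7   72.4] [18. 21.  9.] 85
flange [ 569.4 -109.7   29. ] diam 75.0 22.8
flange [553.9  45.9  29. ] diam 55.1 27.1
flange [ 439.8 -370.1   29. ] diam 54.9 28.5
plane tilt [-1.3  0.2] z0 51.5 280 325 rms 1.02 x range -24.0 15.0
```

```bash
cat >> m.py <<'E'
def tilt(x,y,r1,z,n=3):
    Q=[]
    for _ in range(n):
        p,d,i=cam("top"); P=cloud(d,i); r=np.hypot(P[...,0]-x,P[...,1]-y); Q.append(P[(r<r1-3)&(r>19)&(np.abs(P[...,2]-z)<5)&(d>0)])
    q=np.concatenate(Q); A=np.c_[q[:,0]-x,q[:,1]-y,np.ones(len(q))]; c=np.linalg.lstsq(A,q[:,2],rcond=None)[0]
    print("tilt",np.degrees(c[:2]).round(2),"z",c[2].round(2),len(q), "resid",(q[:,2]-A@c).std().round(2))
E
python3 - <<'E'
from m import *
tilt(561.3,-32.6,37,49); tilt(440,-370.2,27,29)
E
```

```text
tilt [-0.99  0.5 ] z 48.64 1770 resid 1.92
tilt [-0.43 -0.62] z 28.73 362 resid 2.01
```

Nozzle_74 is home: flange z 48.6, tilt ≤1°. Next is nozzle_54.

step_arm --series '[-11,-47,0,0,0.45,-11,-47,0,0,0.45,-11,-47,0,0,0.45,-9.5,-46,0,0,0.45,0,0,0,0,0.45,0,0,-40,0,0.45,0,0,-40,0,0.45,0,0,-15,0,0.45,0,0,0,0,0.45,0,0,0,0,0.45]' --squeeze 15

```text
clock: 31.68
eef_pos: [441.2, -370.6, 57.9]
eef_rot: [3.14, -0.001, 0.121]
wrist_force: [-0.7, -0.5, 0.7]
finger_gap: 51.7
finger_force: 0.0
```

step_arm --series '[-0.7,0.3,-2.5,0,0.45,0,0,0,0,1,0,0,0,0,1,0,0,0,0,1,0,0,0,0,1,0,0,20,0,1,0,0,40,0,1,0,0,40,0,1,0,0,0,0,1]' --squeeze 20

```text
clock: 32.8
eef_pos: [440.5, -370.5, 156.3]
eef_rot: [3.138, -0.003, 0.121]
wrist_force: [0.7, 1.0, -2.5]
finger_gap: 29.7
finger_force: 20.0
```

step_arm --series '[0,0,20,0,1,10.3,49.2,0,0,1,10.3,49.2,0,0,1,10.3,49.2,0,0,1,10.3,49.2,0,0,1,10.3,49.2,0,0,1,10.3,49.2,0,0,1,10.3,49.2,0,0,1,10.3,49.2,0,0,1,10.3,49.2,0,0,1,10.3,49.2,0,0,1,0,0,0,0,1,0,0,0,0,1,0,0,0,0,1]'

```text
clock: 34.55
eef_pos: [542.5, 121.0, 173.3]
eef_rot: [3.141, 0.001, 0.119]
wrist_force: [0.4, 0.1, -2.0]
finger_gap: 29.8
finger_force: 20.0
```

```bash
python3 - <<'E'
from m import *
print(manip.read_state()["eef_pos"])
p,d,i=cam("scene"); cv2.imwrite("pics/s8.png",cv2.resize(p[80:290,300:510],None,fx=2.8,fy=2.8,interpolation=cv2.INTER_CUBIC))
p,d,i=cam("top");
for r in nozzles(p,d,i): print(*r)
E
```

```text
[542.49964147 120.97105752 173.29922581]
top [628.5 -52.4  97.1] [ 31. 205.  39.] 444
top [561.2 -32.9  90.6] [29. 28. 31.] 209
top [ 526.1 -283.1   72. ] [22. 22. 10.] 112
top [ 457.4 -473.9   72. ] [20. 13.  9.] 65
top [ 438.1 -275.2   72. ] [29. 30. 11.] 196
top [ 330.  -387.4   72.8] [18. 20.  9.] 85
flange [ 570.9 -111.6   29. ] diam 72.5 22.9
flange [552.6  44.8  29. ] diam 51.5 26.8
flange [ 437.9 -275.    29. ] diam 46.3 28.6
```

View pics/s8.png

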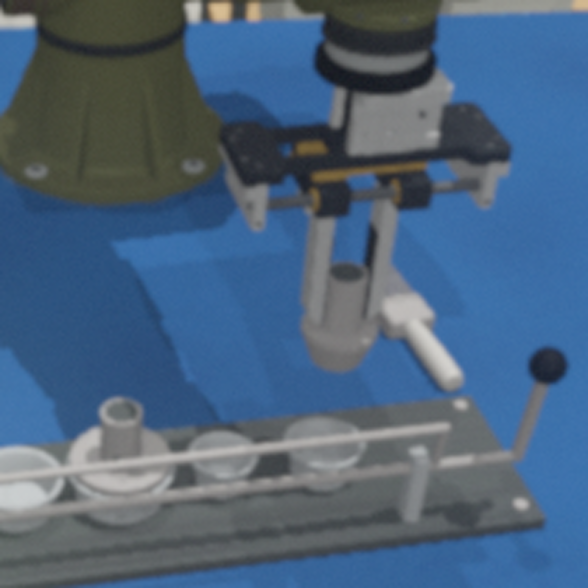

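step_arm --series '[1.3,1,-30,0,1,0,0,-30,0,1,0,0,-20,0,1,0,0,-8,0,1,0,0,-5,0,1,0,0,-2,0,1,0,0,0,0,1,0,0,0,0,1]'

```text
clock: 35.65
eef_pos: [544.2, 122.9, 79.2]
eef_rot: [3.141, -0.001, 0.121]
wrist_force: [-0.7, -2.0, -1.1]
finger_gap: 29.9
finger_force: 20.0
```

step_arm --series '[0,0,-1.5,0,1,0,0,-1.5,0,1,0,0,-1,0,1,0,0,0,0,1,0,0,0,0,1]'

```text
clock: 36.28
eef_pos: [544.0, 122.1, 76.2]
eef_rot: [3.14, 0.0, 0.121]
wrist_force: [-9.4, -10.2, 15.4]
finger_gap: 29.7
finger_force: 20.0
```

step_arm --series '[-1,-1.2,0,0,1,0,0,0,0,1,0,0,0,0,0.45,0,0,0,0,0.45,0,0,0,0,0.45,0,0,40,0,0.45,-50,0,40,0,0.45,-50,0,0,0,0.45,-40,0,0,0,0.45,0,0,0,0,0.45]'

```text
clock: 37.52
eef_pos: [402.7, 122.0, 154.2]
eef_rot: [-3.141, -0.001, 0.122]
wrist_force: [0.1, -0.1, 0.4]
finger_gap: 51.4
finger_force: 0.0
```

```bash
python3 - <<'E'
from m import *
p,d,i=cam("top"); print(manip.read_state()["eef_pos"].round(1),seated(d,i,543,122,27)); tilt(543,122,27,49); tilt(561.3,-32.6,37,49)
E
```

```text
[404.1 122.  154.4] ('top', array([541.8, 122. ,  91.7]), np.int64(202), 'flange', array([541. , 117.9,  48.8]), 336, 'tilt deg', array([1.3, 0.9]))
tilt [1.29 0.19] z 48.63 402 resid 2.01
tilt [-1.08  0.65] z 48.62 1749 resid 1.88
```

step_arm --series '[46,0,0,0,0.45,46,0,0,0,0.45,46.6,0,0,0,0.45,0,0,-40,0,0.45,0,0,-39,0,0.45,0,0,0,0,0.45,0,0,0,0,1,0,0,0,0,1,0,0,0,0,1,0,0,2.5,0,1,0,0,3,0,1,0,0,0,0,1]' --squeeze 5

```text
clock: 39.38
eef_pos: [542.8, 122.0, 80.6]
eef_rot: [-3.141, -0.0, 0.121]
wrist_force: [1.3, 0.4, -1.2]
finger_gap: 29.9
finger_force: 5.0
```

step_arm --series '[-2,-0.2,0,0,1,-2,-0.2,0,0,1,-2,-0.3,0,0,1,-2,-0.2,0,0,1,-2,-0.3,0,0,1,-2,-0.2,0,0,1,0,0,0,0,1,0,0,0,0,1]' --squeeze 4

```text
clock: 40.38
eef_pos: [530.6, 120.4, 80.1]
eef_rot: [-3.142, 0.001, 0.121]
wrist_force: [1.6, 0.5, 2.3]
finger_gap: 30.0
finger_force: 4.0
```

```bash
python3 - <<'E'
from m import *
q,k=plane(535,121,27,4)
for a in range(-24,17,4):
    s=q[np.abs(q[:,0]-535-a)<2]
    if len(s): print(a,len(s),np.percentile(s[:,2],[10,50,90]).round(1))
E
```

```text
plane tilt [11.8  1.1] z0 56.5 174 187 rms 0.94 x range -14.0 11.0
-12 7 [52.2 53.4 54.2]
-8 22 [52.8 54.8 55.8]
-4 33 [54.1 55.4 56.9]
0 33 [55.3 56.8 58. ]
4 37 [56.2 57.2 58.8]
8 46 [56.6 58.2 60. ]
12 9 [56.8 59.2 60.3]
```

Leaning about 11°. Now to bring it back, seat it, release it and press lightly from above.

step_arm --series '[3,0.3,0,0,1,3,0.3,0,0,1,3,0.4,0,0,1,3,0.5,0,0,1,1.5,0.1,-1,0,1,0,0,-2,0,1,-0.5,0,-1.5,0,1,0,0,-1,0,1,0,0,0,0,1,0,0,0,0,0.45,0,0,0,0,0.45,0,0,0,0,0.45,0,0,50,0,0.9,0,0,0,0,1,0,0,0,0,1,0,0,0,0,1,0,0,0,0,1]'

```text
clock: 42.7
eef_pos: [543.5, 121.9, 124.1]
eef_rot: [3.142, 0.001, 0.121]
wrist_force: [0.3, -0.2, -0.5]
finger_gap: 5.3
finger_force: 0.0
```

step_arm --series '[-0.7,0,-10,0,1,0,0,-2,0,1,0,0,-1,0,1,0,0,-1,0,1,0,0,-0.7,0,1,0,0,0,0,1,0,0,0,0,1]'

```text
clock: 43.58
eef_pos: [543.5, 122.1, 110.9]
eef_rot: [-3.142, -0.001, 0.121]
wrist_force: [-1.6, -0.6, 6.1]
finger_gap: 0.9
finger_force: 2.9
```

step_arm --series '[0,0,-1,0,1,0,0,-0.5,0,1,0,0,0,0,1,0,0,4,0,1,0,0,40,0,0.45,-50,-50,0,0,0.45,-50,-50,0,0,0.45,0,-50,0,0,0.45,0,-50,0,0,0.45,0,0,0,0,0.45]'

```text
clock: 44.82
eef_pos: [454.6, -68.8, 152.8]
eef_rot: [3.141, -0.0, 0.117]
wrist_force: [0.6, 0.5, -0.2]
finger_gap: 51.3
finger_force: 0.0
```

```bash
python3 - <<'E'
from m import *
p,d,i=cam("top"); print(manip.read_state()["eef_pos"].round(1),seated(d,i,543,122,27)); tilt(543,122,27,49); tilt(561.3,-32.6,37,49)
for r in nozzles(p,d,i): print(*r)
E
```

```text
[454.6 -67.3 152.7] ('top', array([542.6, 122.3,  91.5]), np.int64(205), 'flange', array([540.4, 117.5,  48.3]), 328, 'tilt deg', array([ 0. , -0.1]))
tilt [0.3  0.14] z 48.45 395 resid 1.75
tilt [-0.87  0.62] z 48.61 1750 resid 1.9
top [628.5 -52.7  97. ] [ 31. 205.  40.] 444
top [561.  -32.8  90. ] [29. 28. 31.] 216
top [ 526.1 -282.9   72.5] [22. 23.  8.] 110
top [ 457.7 -473.9   72.2] [20. 13.  7.] 68
top [ 438.1 -275.4   71.9] [29. 30. 10.] 190
top [ 330.  -387.6   72.5] [18. 20. 10.] 84
flange [ 572.5 -108.6   29. ] diam 72.9 22.5
flange [553.6  45.3  29. ] diam 53.7 26.2
flange [ 437.9 -275.    29. ] diam 46.3 28.7
```

Nozzle_54 is home and level. Now nozzle_46.

step_arm --series '[-4,-52,0,0,0.45,-4,-52,0,0,0.45,-4,-52,0,0,0.45,-4,-52,0,0,0.45,0,0,0,0,0.45,0,0,-40,0,0.45,0,0,-40,0,0.45,0,0,-15,0,0.45,0,0,0,0,0.45,0,0,0,0,0.45]' --squeeze 15

```text
clock: 46.42
eef_pos: [439.5, -274.5, 59.1]
eef_rot: [3.14, -0.002, 0.121]
wrist_force: [0.4, 0.0, -1.1]
finger_gap: 51.8
finger_force: 0.0
```

step_arm --series '[-1,-0.5,-4,0,0.45,0,0,0,0,1,0,0,0,0,1,0,0,0,0,1,0,0,0,0,1,0,0,20,0,1,0,0,40,0,1,0,0,40,0,1,0,0,0,0,1]' --squeeze 20

```text
clock: 47.55
eef_pos: [438.6, -275.4, 156.2]
eef_rot: [3.138, -0.003, 0.121]
wrist_force: [-0.1, 0.7, -2.3]
finger_gap: 29.9
finger_force: 20.0
```

step_arm --series '[0,0,20,0,1,0,46,0,0,1,0,46,0,0,1,0,46,0,0,1,0,46,0,0,1,14,46,0,0,1,50,46,0,0,1,50,44,0,0,1,0,0,0,0,1,0,0,0,0,1,0,0,0,0,1]'

```text
clock: 48.92
eef_pos: [544.0, 37.9, 173.5]
eef_rot: [-3.142, 0.0, 0.12]
wrist_force: [-0.0, -0.2, -0.2]
finger_gap: 29.8
finger_force: 20.0
```

step_arm --series '[8.8,6.7,0,0,1,0,0,-30,0,1,0,0,-30,0,1,0,0,-20,0,1,0,0,-8,0,1,0,0,-5,0,1,0,0,-1.5,0,1,0,0,0,0,1,0,0,0,0,1]'

```text
clock: 50.05
eef_pos: [553.7, 45.4, 79.6]
eef_rot: [3.142, -0.001, 0.121]
wrist_force: [0.2, 0.1, -0.6]
finger_gap: 29.9
finger_force: 20.0
```

step_arm --series '[-0.7,-0.5,-1.5,0,1,0,0,-1.5,0,1,0,0,-1,0,1,0,0,0,0,1,0,0,0,0,1]'

```text
clock: 50.68
eef_pos: [552.8, 44.5, 75.4]
eef_rot: [3.141, -0.0, 0.121]
wrist_force: [-1.9, -4.4, 4.5]
finger_gap: 29.9
finger_force: 20.0
```

step_arm --series '[0,-0.4,0,0,1,0,0,0,0,0.45,0,0,0,0,0.45,0,0,0,0,0.45,0,0,40,0,0.45,-50,0,40,0,0.45,-50,0,0,0,0.45,-40,0,0,0,0.45,0,0,0,0,0.45]'

```text
clock: 51.8
eef_pos: [412.5, 44.6, 154.6]
eef_rot: [-3.142, -0.001, 0.121]
wrist_force: [-0.2, -0.0, 0.1]
finger_gap: 51.8
finger_force: 0.0
```

```bash
sed -i 's/r>19/r>16/' m.py; python3 - <<'E'
from m import *
p,d,i=cam("top"); print(manip.read_state()["eef_pos"].round(1),seated(d,i,552.3,44.6,23)); tilt(552.3,44.6,24,49);tilt(543,122,27,49); tilt(561.3,-32.6,37,49)
E
```

```text
[413.9  44.6 154.7] ('top', array([550.7,  45. ,  91.9]), np.int64(200), 'flange', array([549.5,  40.4,  48.8]), 189, 'tilt deg', array([ 1. , -0.7]))
tilt [2.3  0.09] z 48.85 295 resid 1.91
tilt [ 0.12 -0.24] z 48.4 543 resid 1.93
tilt [-1.41  0.53] z 48.72 1919 resid 2.0
```

It has a slight lean, so I'll press it home before the rock.

step_arm --series '[46,0,0,0,1,46,0,0,0,1,46,0,0,0,1,0,0,-25,0,1,0,0,-15,0,1,0,0,-2,0,1,0,0,-1,0,1,0,0,-1,0,1,0,0,-1,0,1,0,0,0,0,1,0,0,0,0,1]'

```text
clock: 53.68
eef_pos: [552.6, 44.5, 110.8]
eef_rot: [3.141, -0.003, 0.121]
wrist_force: [-1.2, -0.8, 10.4]
finger_gap: 0.1
finger_force: 5.0
```

step_arm --series '[0,0,-1,0,1,0,0,-0.5,0,1,0,0,0,0,1,0,0,4,0,1,0,0,40,0,0.45,-50,0,0,0,0.45,-50,0,0,0,0.45,-40,0,0,0,0.45,0,0,0,0,0.45]'

```text
clock: 54.8
eef_pos: [410.4, 44.6, 152.2]
eef_rot: [3.142, -0.001, 0.121]
wrist_force: [0.2, -0.2, 0.9]
finger_gap: 47.0
finger_force: 0.0
```

```bash
python3 - <<'E'
from m import *
p,d,i=cam("top"); print(manip.read_state()["eef_pos"].round(1),seated(d,i,552.3,44.6,23)); tilt(552.3,44.6,24,49)
E
```

```text
[411.9  44.6 152.4] ('top', array([551.1,  45.3,  91.6]), np.int64(201), 'flange', array([549.1,  39.7,  48.3]), 182, 'tilt deg', array([ 1.8, -0.9]))
tilt [ 0.38 -1.22] z 48.18 290 resid 1.82
```

Home. Now the rock.

step_arm --series '[46,0,0,0,0.45,46,0,0,0,0.45,47.6,0,0,0,0.45,0,0,-40,0,0.45,0,0,-37,0,0.45,0,0,0,0,0.45,0,0,0,0,1,0,0,0,0,1,0,0,0,0,1,0,0,2.5,0,1,0,0,3,0,1,0,0,0,0,1]' --squeeze 5

```text
clock: 56.5
eef_pos: [551.5, 44.7, 80.4]
eef_rot: [-3.141, -0.0, 0.121]
wrist_force: [-0.2, 0.2, -0.7]
finger_gap: 29.9
finger_force: 5.0
```

step_arm --series '[-2,-0.2,0,0,1,-2,-0.2,0,0,1,-2,-0.3,0,0,1,-2,-0.2,0,0,1,-2,-0.3,0,0,1,-2,-0.2,0,0,1,0,0,0,0,1,0,0,0,0,1]' --squeeze 4

```text
clock: 57.5
eef_pos: [539.4, 43.2, 80.0]
eef_rot: [-3.141, 0.001, 0.121]
wrist_force: [1.4, -1.0, 1.3]
finger_gap: 30.1
finger_force: 4.0
```

```bash
python3 - <<'E'
from m import *
q,k=plane(544,43.5,23,5)
for a in range(-24,17,4):
    s=q[np.abs(q[:,0]-544-a)<2]
    if len(s): print(a,len(s),np.percentile(s[:,2],[10,50,90]).round(1))
E
```

```text
plane tilt [13.   1.5] z0 56.2 92 105 rms 0.82 x range -7.0 9.0
-8 6 [53.3 54.1 54.3]
-4 20 [54.2 55.6 57.6]
0 19 [55.4 56.6 58.9]
4 32 [56.1 57.2 59.3]
8 28 [56.9 58.2 60.6]
```

About 11–12°. Return, seat and press.

step_arm --series '[3,0.3,0,0,1,3,0.3,0,0,1,3,0.4,0,0,1,3,0.4,0,0,1,2,0.1,-1,0,1,0,0,-2,0,1,-0.5,0,-1.5,0,1,0,0,-1,0,1,0,0,0,0,1,0,0,0,0,0.45,0,0,0,0,0.45,0,0,0,0,0.45,0,0,50,0,0.9,0,0,0,0,1,0,0,0,0,1,0,0,0,0,1,0,0,0,0,1]'

```text
clock: 59.88
eef_pos: [552.7, 44.6, 123.9]
eef_rot: [-3.141, 0.001, 0.121]
wrist_force: [1.2, -0.2, -0.2]
finger_gap: 5.2
finger_force: 0.0
```

step_arm --series '[-0.7,0,-10,0,1,0,0,-2,0,1,0,0,-1,0,1,0,0,-1,0,1,0,0,-0.7,0,1,0,0,0,0,1,0,0,0,0,1]'

```text
clock: 60.75
eef_pos: [552.8, 44.6, 110.9]
eef_rot: [3.141, -0.002, 0.121]
wrist_force: [-1.9, -0.0, 6.7]
finger_gap: 0.4
finger_force: 3.7
```

step_arm --series '[0,0,-1,0,1,0,0,-0.7,0,1,0,0,0,0,1,0,0,4,0,1,0,0,40,0,0.36,-50,50,30,0,0.36,-50,50,30,0,0.36,-10,50,0,0,0.36,0,50,0,0,0.36,0,0,0,0,0.36]'

```text
clock: 62.0
eef_pos: [460.4, 228.4, 201.0]
eef_rot: [-3.141, -0.0, 0.124]
wrist_force: [0.4, 0.1, 0.8]
finger_gap: 57.1
finger_force: 0.0
```

```bash
python3 - <<'E'
from m import *
p,d,i=cam("top"); print(manip.read_state()["eef_pos"].round(1))
for x,y,r in((561.3,-32.6,37),(543,122,27),(552.3,44.6,24)): print(seated(d,i,x,y,r)); tilt(x,y,r,49)
cv2.imwrite("pics/t9.png",p)
E
```

```text
[460.6 226.8 200.9]
('top', array([562.1, -32.5,  91.7]), np.int64(196), 'flange', array([560.1, -32.5,  48.8]), 843, 'tilt deg', array([-0.9,  0.7]))
tilt [-1.02  0.68] z 48.61 1928 resid 1.91
('top', array([542.7, 122.4,  91.4]), np.int64(205), 'flange', array([540.4, 117.5,  48.3]), 331, 'tilt deg', array([-0.3, -0.4]))
tilt [ 0.2  -0.06] z 48.36 543 resid 1.85
('top', array([552. ,  45.1,  91.6]), np.int64(199), 'flange', array([548.3,  40.9,  48.6]), 185, 'tilt deg', array([-0.3, -0.6]))
tilt [ 0.44 -0.17] z 48.55 300 resid 1.91
```

View pics/t9.png

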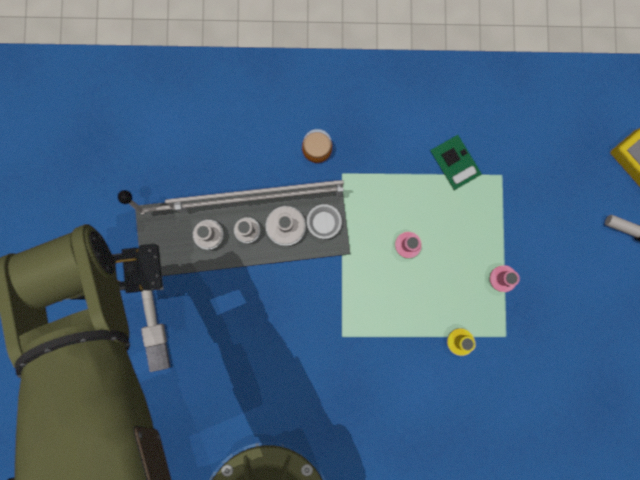

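All three are home and level, and the bystanders are untouched. The ball is still at (125,197). Now to shut the keeper.

step_arm --series '[47,8.5,0,0,0.36,46,8.5,0,0,0.36,46,8.5,0,0,0.36,0,0,0,0,0.36,0,0,-30,-0.002,0.36,0,0,-22,0,0.36,0,0,0,0,0.36,0,0,0,0,0.36]'

```text
clock: 63.5
eef_pos: [600.1, 251.5, 150.6]
eef_rot: [-3.141, -0.002, 0.119]
wrist_force: [-0.4, -0.8, -0.0]
finger_gap: 60.2
finger_force: 0.0
```

step_arm --series '[-0.5,0.8,-2.5,0,0.36,0,0,0,0,1,0,0,0,0,1,0,0,0,0,1,0,0,0,0,1,0,0,0,0,1]' --squeeze 15

```text
clock: 64.25
eef_pos: [599.6, 251.9, 146.6]
eef_rot: [3.141, 0.0, 0.119]
wrist_force: [-0.6, -4.1, 0.2]
finger_gap: 25.0
finger_force: 15.0
```

```bash
python3 -c "
import numpy as np
a=np.linspace(1.7,-0.03,17); r=90-90*np.cos(a); z=90*np.sin(a)
print(np.c_[np.diff(r*.993),np.diff(r*.1175),np.diff(z)].round(1).tolist())"
```

```text
[[-9.6, -1.1, 0.7], [-9.7, -1.1, -0.3], [-9.6, -1.1, -1.4], [-9.4, -1.1, -2.4], [-9.0, -1.1, -3.4], [-8.6, -1.0, -4.4], [-8.1, -1.0, -5.3], [-7.5, -0.9, -6.1], [-6.8, -0.8, -6.9], [-6.0, -0.7, -7.6], [-5.2, -0.6, -8.2], [-4.3, -0.5, -8.7], [-3.3, -0.4, -9.1], [-2.3, -0.3, -9.4], [-1.3, -0.2, -9.6], [-0.2, -0.0, -9.7]]
```

step_arm --series '[-9.6,-1.1,0.7,0,1,-9.7,-1.1,-0.3,0,1,-9.6,-1.1,-1.4,0,1,-9.4,-1.1,-2.4,0,1,-9.0,-1.1,-3.4,0,1,-8.6,-1.0,-4.4,0,1,-8.1,-1.0,-5.3,0,1,-7.5,-0.9,-6.1,0,1,-6.8,-0.8,-6.9,0,1,-6.0,-0.7,-7.6,0,1,-5.2,-0.6,-8.2,0,1,-4.3,-0.5,-8.7,0,1,-3.3,-0.4,-9.1,0,1,-2.3,-0.3,-9.4,0,1,-1.3,-0.2,-9.6,0,1,-0.2,0,-9.7,0,1,0,0,0,0,1,0,0,0,0,1]'

```text
clock: 66.5
eef_pos: [497.6, 239.7, 54.4]
eef_rot: [3.141, 0.002, 0.119]
wrist_force: [-0.4, -6.5, -2.6]
finger_gap: 24.8
finger_force: 15.0
```

step_arm --series '[0,0,-2,0,1,0,0,-1,0,1,0,0,0,0,1]'

```text
clock: 66.88
eef_pos: [498.3, 239.8, 52.7]
eef_rot: [3.141, -0.0, 0.119]
wrist_force: [-2.8, -9.0, 11.3]
finger_gap: 25.1
finger_force: 15.0
```

It's against the shut stop. Release and withdraw.

step_arm --series '[0,0,0,0,0.36,0,0,0,0,0.36,0,0,0,0,0.36,0,0,50,0,0.36,0,0,50,0,0.36,0,0,50,0,0.36,-40,-50,0,0,0.36,-40,-50,0,0,0.36,-40,-50,0,0,0.36,0,-50,0,0,0.36,0,0,0,0,0.36]'

```text
clock: 68.25
eef_pos: [381.2, 41.9, 202.1]
eef_rot: [3.141, -0.001, 0.115]
wrist_force: [1.1, -0.7, 0.5]
finger_gap: 60.1
finger_force: 0.0
```

```bash
python3 - <<'E'
from m import *
p,d,i=cam("top"); print(manip.read_state()["eef_pos"].round(1))
for x,y,r in((561.3,-32.6,30),(543,122,27),(552.3,44.6,24)): print(seated(d,i,x,y,r))
B=cv2.cvtColor(p,cv2.COLOR_BGR2HSV)[...,2]<45; B[:160]=0;B[272:]=0;B[:,:110]=0;B[:,160:]=0
P=cloud(d,i)
for m in comp(B,15):
    v,u=np.where(m); print("ball",u.mean().round(1),v.mean().round(1),ray(i,u.mean(),v.mean(),59).round(1),np.median(P[m][:,2]))
p,d,i=cam("scene"); cv2.imwrite("pics/s10.png",p[120:360,120:520])
E
```

```text
[381.5  43.2 202. ]
('top', array([562.1, -32.5,  91.7]), np.int64(195), 'flange', array([555.7, -33.6,  48.9]), 416, 'tilt deg', array([-0.9,  1. ]))
('top', array([542.6, 122.1,  91.3]), np.int64(209), 'flange', array([536.9, 116.5,  48.7]), 288, 'tilt deg', array([-0. ,  0.5]))
('top', array([552. ,  45.1,  91.6]), np.int64(201), 'flange', array([546.6,  39.8,  48.6]), 177, 'tilt deg', array([ 0.1, -0.1]))
ball 144.9 255.7 [498.1 239.4  59. ] 67.82602736642752
```

View pics/s10.png

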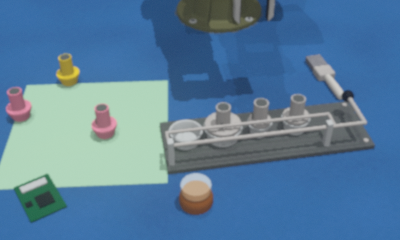

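The lever is shut, with the ball back at its starting pixel (145,256). All three nozzles are upright and home behind the bar. Handing in.

```bash
python3 -c "
from cell import manip
print(manip.sign_off())"
```

```text
the job is handed in; nothing more can be done
None
```

Job handed in at about 68 s: nozzles 74, 54 and 46 (64 was absent) were each seated, rocked about 10° and resettled in order; 74 took three reseating tries after its rock and still reads about 1° off level. The keeper was opened first and shut last, and the jar, brush and board were left untouched.

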